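# Release the latched bur cassette and draw it out

## Task

Take the bur cassette with the flat bar grip out of the aluminium dock: push it straight down until its push-push latch lets go, let it spring up, draw it out and stand it upright in the empty wooden tray. Leave the other cassette, the one with the round knob, latched in its bay.

Things in the scene. Friction and masses are not known exactly. Their poses are not given: they have to be found in the camera images.
- bar_cassette: Cassette to take out, loose, 80 to 160 g: black block 44 (x) x 36 (y) x 45 mm high, on it a centred grey bar grip 40 (x) x 14 (y) x 34 high (grip top 79 above origin). Origin: centre of underside, z up; axes parallel to the dock's. Latched, the block is flush with the dock top and cannot be pulled. Pushed 5 mm deeper or more (aim 7 to 8; hard stop at 10; 7 to 12 N) and let go, it is freed.
- knob_cassette: The other cassette, to be left latched: same black block, but with a round grey knob grip, 26 mm diameter x 34 mm high. Origin: centre of the underside. In the other bay.
- dock: Aluminium dock, fixed, 110 (x) x 230 (y) x 70 mm high. Origin: centre of underside, z up. Bays at y = +50 and -50 mm: wells 47 (x) x 39 (y) mm, open above. A cassette may be in either. A latched one has its underside 25 mm above the dock's origin; a freed one springs up in under 1 s to stand 18 mm higher, loose but guided by the well, and lifts straight out.
- tray: Empty shallow tray of light wood, fixed, 130 (its x) x 110 (its y) x 22 mm high, walls and floor 5 mm thick. Origin: centre of its underside, z up, so its inner floor is 5 mm above the origin.

How it is judged (in metres and radians):
On the way, in this order (a step that is already met when the one before it is completed fails the run):
1. the bar-grip cassette is pressed at least 4 mm deeper than latched (z of bar_cassette in the frame of dock below 0.021 m), for 0.05 s.
2. the bar-grip cassette has come up at least 12 mm above its latched height (z of bar_cassette in the frame of dock above 0.037 m), for 0.1 s.
At the end, for the whole second after the job is handed in: The bar-grip cassette stands on the tray's floor (underside less than 10 mm above the tray's underside, inside its walls), upright within 10 degrees and at rest; the knob cassette is still down in its bay (within 5 mm of its latched height) (x of bar_cassette in the frame of tray between -0.05 and 0.05 m and y of bar_cassette in the frame of tray between -0.045 and 0.045 m and z of bar_cassette in the frame of tray below 0.01 m and angle between bar_cassette's own z axis and vertical below 0.17 rad and linear speed of bar_cassette below 0.02 m/s and z of knob_cassette in the frame of dock below 0.03 m and x of knob_cassette in the frame of dock between -0.01 and 0.01 m); the robot touches nothing.
It fails at once if the knob cassette is pressed or moved by more than 6 mm (distance of knob_cassette from where it was at the start of the episode above 0.006 m).
It also fails if it takes over 45 s, if anything falls off the work surface, if the arm or the gripper's body presses on something with over 40 N, if the wrist force passes 120 N, or if a joint passes its speed limit or range.

## Robot

A 6-joint arm with a two-finger parallel gripper is mounted at the origin on the work surface. World frame = base frame: x ahead of the robot, y to its left, z up, the work surface at z = 0. Lengths are in mm, angles in rad, forces in N, time in s.
With the tool pointing down it reaches from about 300 to 775 mm from the base axis. Payload 14.6 kg.
Tool frame: the origin (TCP) lies on the centre line of the jaws, within the pads' length; the fingertips stand 19 mm ahead of it and the grasp point (between the pads) is the TCP (bot.tip_reach is the distance from the TCP to the fingertips, in mm); y points along the fingers, x is the direction in which the jaws open and shut, and the axes are right-handed (so a half turn about y gives the same grasp; the last joint's range is limited). The gripper opens to 85 mm and grips with 20 to 120 N. Pads are 22 mm wide; open, the fingers measure 114 mm over their backs; the gripper's body (76 mm by 85 mm) begins 54 mm behind the grasp point. The pads swing forward as they close: fully open they stand 13 mm farther back than shut.
Start: joints at [1.228, 0.3, 1.521, -0, 1.321, -0.067], TCP at [149.772, 529.205, 250.281] pointing down, gripper open.
Joint ranges: [-3.03, 3.03], [-0.79, 2.21], [0.23, 2.52], [-1.04, 4.18], [0, 3.07], [-2.55, 2.55]. Speed limits (rad/s): [2.22, 2.22, 2.57, 3.14, 3.14, 3.14].

## Interface

Orientations are given as a unit quaternion [w, x, y, z].
In Python, from rig import bot gives the robot as it stands. Calls block until the motion is done:
- bot.move_to(position, orientation): joint-space move of the TCP to a pose.
- bot.servo_line(position, attitude=None, speed=150, until_force=None): straight line of the TCP; attitude=None keeps the orientation; speed is the mean speed in mm/s. With until_force (N) it stops when the force on the tool has changed by that much, and returns True; else False.
- bot.move_joints(angles): joint-space move.
- bot.move_gripper(opening, grip_force=None): finger opening in mm; grip_force is the grip in N (None keeps the last); returns when the fingers have stopped.
- bot.dwell(seconds).
- bot.ik(position, orientation): joint angles nearest the present ones, or None.
- bot.read_state(): the state.
- bot.read_camera(name): name is "scene" or "top"; returns a dict with "image" (384x512x3 uint8, blue, green, red), "depth" (384x512 float32, mm along the optical axis (not along the pixel's ray), 0 where there is no reading), "fovy" (degrees; the focal length in pixels is half the picture's height over the tangent of half this angle, whatever the lens; pixels are square), "cx", "cy" (the principal point, pixels), "eye" and "attitude" of the camera in the world. Camera axes: x right, y down, z forward; pixel columns grow to the right and rows downward; lengths in mm; the calibration is good to about 2 mm. A picture is of the moment at which its call begins.
A pose or a line that the arm cannot do raises bot.MotionError and nothing moves.
- bot.finish_job(): hands the job in, once; it reports no verdict.
The state is a dict: "clock": time; "joint_positions": joint angles; "qvel": joint speeds; "effort": joint torques, N m; "ee_pos": TCP position; "tool_rot": TCP orientation; "ft_force": force on the tool from outside, world axes, zero at the start; "moment": the same for the moment, N m; "grip_width": finger opening in mm.
Only numpy, scipy, OpenCV 4.12 (cv2) and the standard library are available. Lean on these libraries where they do the work, as an engineer would, in place of code of your own. Each camera call takes 0.05 s, during which the arm holds its last target.

## Working session

There is one attempt and no reset: what is moved stays moved. The work goes in short steps, each a Python script; the robot and the scene stay as the last script left them, time stands still between calls to the robot, and variables do not carry over. Pictures are saved under pics/ and viewed, and the job is handed in when it is done.

```bash
ls; mkdir -p pics; python3 - <<'E'
from rig import bot
import cv2,numpy as np
for n in("scene","top"):
    c=bot.read_camera(n); cv2.imwrite(f"pics/{n}0.png",c["image"]); np.savez(f"{n}0.npz",**c)
    print(n,c["fovy"],c["cx"],c["cy"],c["eye"],c["attitude"],(c["depth"]>0).mean())
print(bot.read_state())
E
```

```text
pics
scene 56.45964774607811 249.7638395904081 192.60058017936055 [843.26575604 306.5275778  609.473363  ] [-0.13019613  0.42772284  0.85528288 -0.26190328] 0.99603271484375
top 52.30952084834764 257.10049270657305 195.86118117020874 [417.90189162  55.49376832 786.47853298] [ 0.05964137 -0.70447041  0.70571279 -0.04619301] 0.9962717692057291
{'clock': 0.1, 'joint_positions': array([ 1.22841060e+00,  3.00395619e-01,  1.52150860e+00, -3.61722939e-05,
        1.32067638e+00, -6.66402270e-02]), 'qvel': array([-0.00075362, -0.00123812, -0.00095829, -0.00093714,  0.00210045,
       -0.00104096]), 'effort': array([ 2.04125317e-03, -5.44376779e+01, -3.62364721e+01, -9.97012717e-05,
        3.16905549e-03,  2.14824672e-05]), 'ee_pos': array([149.71609182, 529.04212104, 249.79336778]), 'tool_rot': array([-0.56376946,  0.56417354,  0.42625439, -0.4268248 ]), 'ft_force': array([-0.00427056, -0.00927718, -0.20777066]), 'moment': array([ 0.01819286, -0.05649642, -0.02813787]), 'grip_width': 84.9402747090793}
```

View pics/scene0.png

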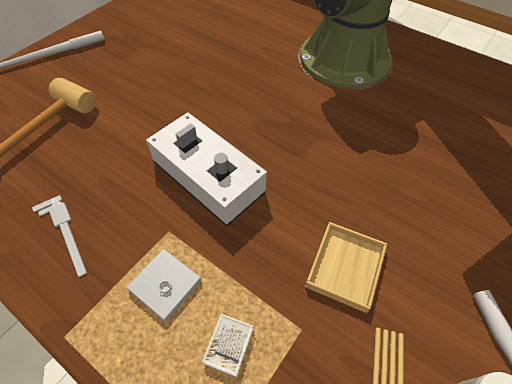

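View pics/top0.png

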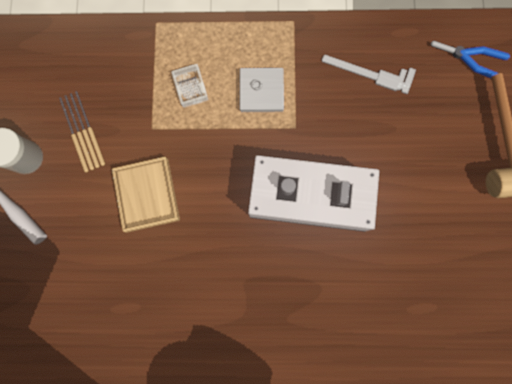

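The top view shows the dock near px (314,192), with the knob at (288,186), the bar grip at (343,192) and the tray at (145,194). Next I'll measure heights and rectangles.

```bash
cat > h.py <<'E'
import numpy as np,cv2
from scipy.spatial.transform import Rotation as R
def cloud(c):
    im=c["image"];d=c["depth"];h,w=d.shape
    f=h/2/np.tan(np.radians(float(c["fovy"]))/2)
    v,u=np.mgrid[:h,:w]
    p=np.stack([(u-float(c["cx"]))/f*d,(v-float(c["cy"]))/f*d,d],-1)
    q=np.array(c["attitude"]);M=R.from_quat(q[[1,2,3,0]]).as_matrix()
    return p@M.T+np.array(c["eye"])
def rect(P):
    (c,s,a)=cv2.minAreaRect(P[:,:2].astype(np.float32)); return np.round(c,1),np.round(s,1),round(a,2)
E
python3 - <<'E'
from h import *
for n in("top","scene"):
    c=dict(np.load(n+"0.npz")); W=cloud(c); im=c["image"].astype(int); ok=c["depth"]>0
    z=W[...,2]; hsv=cv2.cvtColor(c["image"],cv2.COLOR_BGR2HSV)
    def near(x0,x1,y0,y1): return ok&(W[...,0]>x0)&(W[...,0]<x1)&(W[...,1]>y0)&(W[...,1]<y1)
    if n=="top":
        for nm,(u,v) in dict(dock=(314,165),knob=(289,185),bar=(344,192),traywall=(116,190),trayfl=(145,194),table=(250,300),cork=(225,50)).items(): print(nm,W[v,u].round(1),hsv[v,u])
    else:
        for nm,(u,v) in dict(dock=(207,150),knob=(221,158),bar=(186,131),trayfl=(345,265)).items(): print(nm,W[v,u].round(1),hsv[v,u])
    def comp(m):
        k,l,s,_=cv2.connectedComponentsWithStats(m.astype(np.uint8)); 
        for i in range(1,k):
            if s[i,4]>25: 
                P=W[l==i]; print("  ",s[i].tolist(),rect(P),"zmed",np.median(P[:,2]).round(1))
    area=near(200,800,-350,450)
    print(n,"docktop");comp(area&(abs(z-70)<5))
    print("grips");comp(area&(abs(z-104)<6))
    print("tray");comp(area&(z>14)&(z<30))
E
```

```text
dock [584.2 -37.4  69.7] [  9  15 222]
knob [539.8  12.2 106.5] [  8  13 159]
bar [527.1 -84.2 105.4] [  8  13 158]
traywall [546.  351.6  22.6] [ 17 109 184]
trayfl [540.2 297.9   6.9] [ 18  98 218]
table [3.306e+02 8.440e+01 1.000e-01] [ 11 144 106]
cork [853.4 139.3   3.7] [ 15 106 188]
top docktop
   [249, 156, 130, 73, 6791] (array([535. , -36.8]), array([230.3, 110.7]), 82.94) zmed 70.4
grips
   [282, 178, 14, 15, 165] (array([540.7,  12.9]), array([24.7, 23.2]), 0.16) zmed 104.3
   [340, 180, 10, 24, 189] (array([528.8, -86.2]), array([14.2, 39.7]), 83.06) zmed 104.1
tray
   [172, 69, 36, 36, 209] (array([769.2, 210.3]), array([75.7, 55.2]), 17.02) zmed 22.0
   [240, 69, 44, 41, 1731] (array([757.3,  60.8]), array([89.6, 85.2]), 89.97) zmed 20.6
   [113, 157, 66, 74, 758] (array([540. , 294.9]), array([131. , 111.9]), 12.55) zmed 22.0
dock [521.7 -41.5  69.8] [ 16  20 244]
knob [540.9  13.1 103.2] [ 16  19 179]
bar [530.1 -83.1 104.3] [ 15  18 197]
trayfl [540.7 291.8   5.6] [ 20 124 227]
scene docktop
   [146, 112, 120, 97, 4718] (array([535.2, -38.4]), array([232.4, 111.7]), 82.74) zmed 70.4
grips
   [175, 123, 20, 17, 148] (array([529.4, -87.7]), array([16.1, 40.4]), 81.92) zmed 103.9
   [214, 153, 14, 13, 143] (array([541.8,  12.3]), array([24.1, 24.4]), 42.07) zmed 104.1
tray
   [151, 154, 115, 68, 446] (array([582. , -22.4]), array([ 98.4, 254. ]), 18.37) zmed 22.2
   [306, 222, 81, 88, 948] (array([541.2, 293. ]), array([131.1, 110.3]), 12.64) zmed 21.3
   [128, 249, 72, 69, 2553] (array([757.6,  58.8]), array([90.8, 84.6]), 89.92) zmed 20.2
   [206, 314, 47, 61, 340] (array([770.5, 208.3]), array([75. , 55.4]), 16.91) zmed 21.7
```

Both views agree. The dock is at (535,-37.5) with its y axis at 83°. The bar is at (529,-87) with its top at 104 and measures 14x40. The tray is at (541,294). Next I'll move over the bar and press with the jaws shut.

```bash
cat >> h.py <<'E'
BAR=np.array([529.,-87.]); A=np.radians(82.95)
def quat(s=1,a=A):
    x=s*np.array([np.cos(a),np.sin(a),0]);y=np.array([0,0,-1.]);z=np.cross(x,y)
    q=R.from_matrix(np.stack([x,y,z],1)).as_quat(); return q[[3,0,1,2]]
E
python3 - <<'E'
from h import *; from rig import bot
print(bot.tip_reach)
J=bot.read_state()["joint_positions"]; best=None
for s in(1,-1):
    q=bot.ik([*BAR,230],quat(s)); q2=bot.ik([541,294,230],quat(s)); print(s,None if q is None else q.round(2),None if q2 is None else q2.round(2))
    if q is not None and q2 is not None:
        m=abs(q[5])+abs(q2[5])
        if best is None or m<best[0]: best=(m,s)
s=best[1];print("s",s)
bot.move_gripper(0)
bot.move_to([*BAR,230],quat(s))
bot.servo_line([*BAR,133],speed=120)
st=bot.read_state();print(st["clock"],st["ee_pos"],st["ft_force"],st["grip_width"])
c=bot.read_camera("scene");cv2.imwrite("pics/s1.png",cv2.resize(c["image"][60:260,90:340],(750,600)))
E
```

```text
19.0
1 [-0.23  0.29  1.59 -0.    1.27 -1.68] [ 0.44  0.46  1.35 -0.    1.33 -1.01]
-1 [-0.23  0.29  1.59 -0.    1.27  1.46] [ 0.44  0.46  1.35 -0.    1.33  2.13]
s 1
4.3917 [529.35886371 -87.04441631 133.74889592] [-0.50490541 -0.69859122  0.38278264] -0.05229889229374016
```

View pics/s1.png

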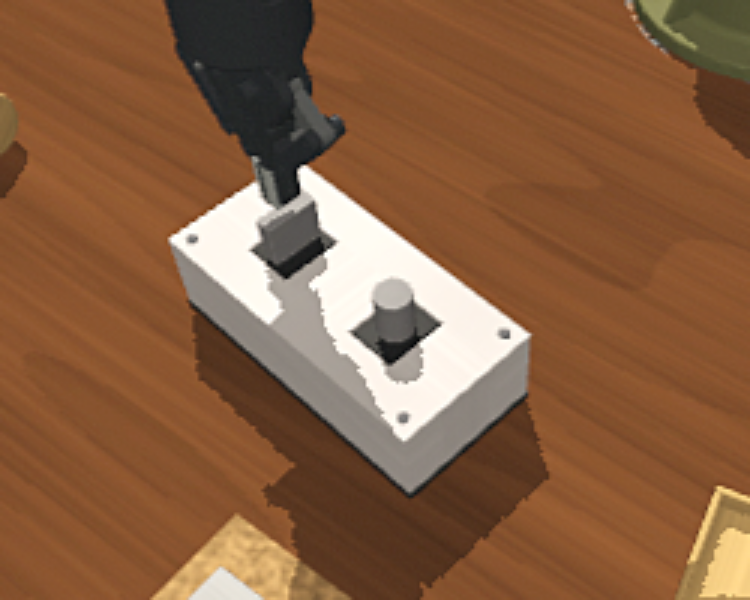

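The shut fingertips at px (280,195) of the crop sit just above the bar grip at (288,225) and are centred on it. Pressing next.

```bash
python3 - <<'E'
from h import *; from rig import bot
hit=bot.servo_line([*BAR,117],speed=15,until_force=3)
st=bot.read_state();zc=st["ee_pos"][2];print(hit,st["clock"],st["ee_pos"],st["ft_force"],"tip",zc-19)
if hit and 119<zc<126:
    zt=min(zc,123.5)-7.5
    for z in (zt+3.5,zt):
        h2=bot.servo_line([*BAR,z],speed=20)
        st=bot.read_state();print(z,st["clock"],st["ee_pos"],st["ft_force"])
    bot.dwell(.15); st=bot.read_state();print(st["ee_pos"],st["ft_force"])
E
```

```text
True 5.1667 [528.99125063 -87.01997342 122.10831523] [-0.59193783 -0.26490311  4.33010656] tip 103.1083152340436
118.1083152340436 5.5083 [529.27526147 -87.05683177 118.51342806] [-0.57205102  0.53039987  7.34549047]
114.6083152340436 5.8333 [529.18511295 -87.02694728 114.88693221] [-1.39449048 -0.66672333  4.84928158]
[529.20032195 -87.04895322 114.91448345] [-0.71409665 -0.30074921  5.47907848]
```

The press is about 8 mm and below the hard stop. Now I'll retract and look.

```bash
python3 - <<'E'
from h import *; from rig import bot
bot.servo_line([*BAR,175],speed=150)
bot.move_gripper(45,40); bot.dwell(.5)
st=bot.read_state();print(st["clock"],st["ft_force"],st["grip_width"])
c=bot.read_camera("scene");cv2.imwrite("pics/s2.png",cv2.resize(c["image"][60:260,90:340],(750,600)))
W=cloud(c)
m=(abs(W[...,2]-122)<5)&(np.hypot(W[...,0]-529,W[...,1]+87)<30);print(m.sum(),rect(W[m]) if m.sum()>5 else 0,np.median(W[m][:,2]) if m.any() else 0)
m=(W[...,2]>98)&(W[...,2]<128)&(np.hypot(W[...,0]-541,W[...,1]-12.5)<25);print("knob",rect(W[m]),W[m][:,2].max())
E
```

```text
7.5333 [ 0.1031696  -1.02765034 -0.19651151] 44.97617457855826
141 (array([529.8, -86.6]), array([14.8, 39.8]), 81.25) 121.9605507022797
knob (array([541.8,  12.3]), array([25.7, 24.4]), 45.4) 106.87006852480062
```

View pics/s2.png

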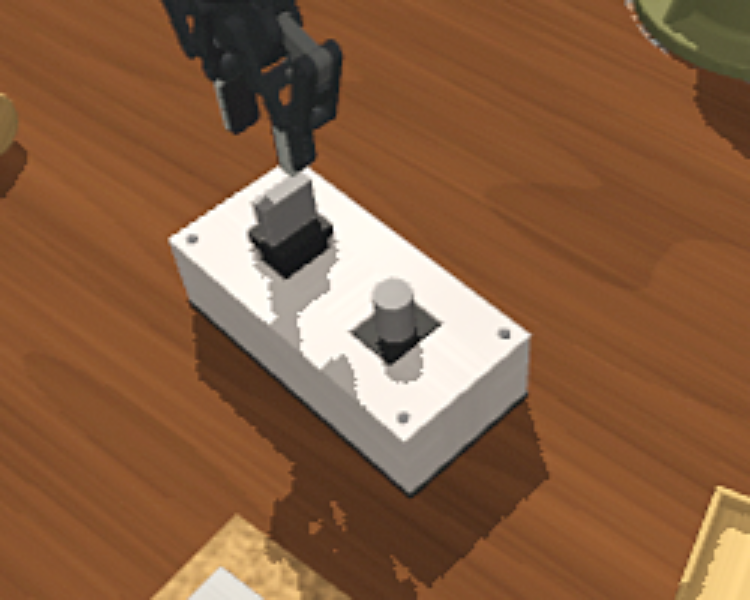

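The cassette has sprung up: the grip top is at 122, and the black block stands proud at px (290,245). The knob hasn't moved. Next I'll grasp it and draw it out.

```bash
python3 - <<'E'
from h import *; from rig import bot
bot.servo_line([*BAR,112],speed=80)
st=bot.read_state();print(st["ee_pos"],st["ft_force"])
bot.move_gripper(0,50)
st=bot.read_state();print(st["clock"],st["ft_force"],st["grip_width"])
bot.servo_line([*BAR,160],speed=60)
st=bot.read_state();print(st["ft_force"],st["grip_width"])
bot.servo_line([*BAR,230],speed=120)
bot.servo_line([541,294,230],speed=180)
st=bot.read_state();print(st["clock"],st["ee_pos"],st["ft_force"],st["grip_width"])
c=bot.read_camera("scene");cv2.imwrite("pics/s3.png",c["image"])
W=cloud(c); z=W[...,2]
m=(z>145)&(z<210)&(np.hypot(W[...,0]-541,W[...,1]-294)<33);print("lowest z",np.percentile(z[m],[0,2,10]),rect(W[m&(z<190)]))
E
```

```text
[529.27148154 -87.05538683 112.47036528] [ 0.22743704  0.27992512 -0.61701883]
8.9 [0.15260639 0.46554171 2.19336625] 13.31393367902512
[-0.46478808 -0.33090461 -1.07374452] 13.047967281390127
12.85 [541.14451875 293.47115152 230.10176414] [ 0.15193181 -0.25549314 -1.06165291] 13.084818752945761
lowest z [159.57987314 161.77147989 167.1766447 ] (array([541.6, 292.4]), array([36. , 45.5]), 82.98)
```

View pics/s3.png

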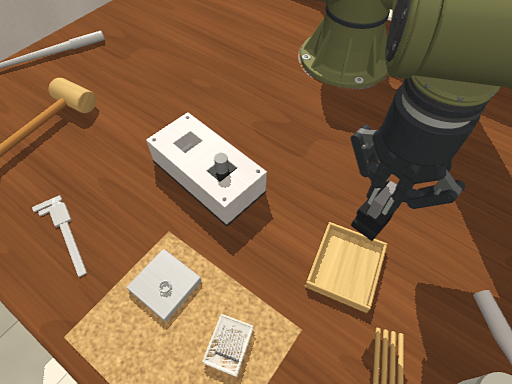

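The cassette is held upright at px (370,220), with its underside at about 159.5 (70.5 below the TCP) and its bay empty. Next I'll lower it into the tray until it touches.

```bash
python3 - <<'E'
from h import *; from rig import bot
T=[541,294]
bot.servo_line([*T,92],speed=120); bot.dwell(.2)
hit=bot.servo_line([*T,71],speed=15,until_force=3)
st=bot.read_state();print(hit,st["clock"],st["ee_pos"],st["ft_force"])
if hit and st["ee_pos"][2]<80:
    bot.move_gripper(45); bot.dwell(.2)
    bot.servo_line([*T,180],speed=120)
    bot.move_to([430,150,280],quat(1)); bot.dwell(.3)
for n in("scene","top"):
    c=bot.read_camera(n);cv2.imwrite(f"pics/{n}4.png",c["image"])
    W=cloud(c); z=W[...,2]
    d=np.hypot(W[...,0]-541,W[...,1]-294)
    for lo,hi in((79,90),(44,56)):
        m=(z>lo)&(z<hi)&(d<45);print(n,lo,m.sum(),rect(W[m]) if m.sum()>5 else 0,np.median(z[m]) if m.any() else 0)
    m=(z>98)&(z<128)&(np.hypot(W[...,0]-541,W[...,1]-12.5)<25)
    if m.any(): print("knob",rect(W[m]),np.median(z[m]))
print(bot.read_state()["clock"],bot.read_state()["ft_force"])
E
```

```text
True 15.4667 [541.02784983 294.08653697  74.49056053] [-0.1345741   1.06601301  4.11584596]
scene 79 207 (array([541.6, 292.9]), array([14. , 40.3]), 83.66) 83.8883790328066
scene 44 347 (array([541.3, 292.7]), array([36.2, 45.2]), 82.71) 49.93176473734036
knob (array([541.8,  12.6]), array([24.4, 23.9]), 36.76) 104.17985663397658
top 79 66 (array([551.8, 292.6]), array([14.3, 16.3]), 78.88) 84.7368267711962
top 44 12 (array([560. , 283.2]), array([5.6, 9.3]), 17.88) 51.17000006720059
knob (array([540.6,  12.9]), array([23.1, 25. ]), 89.25) 104.44507453911126
18.35 [-0.42770343 -0.87674835  0.61202714]
```

View pics/scene4.png

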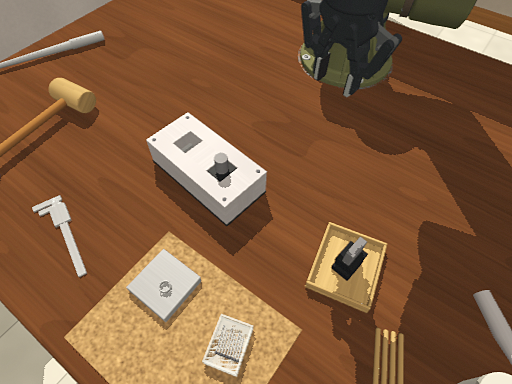

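The cassette stands upright in the tray at px (350,258), with its grip top at 84 and block top at 50, so its underside is on the floor at 5. The knob cassette at (221,165) is still latched with its top at 104, and the arm is clear.

```bash
python3 -c "
from rig import bot
bot.finish_job()"
```

```text
the job is handed in; nothing more can be done
```

The bar-grip cassette is standing upright in the wooden tray and the job is handed in. `finish_job` gives no verdict, so the result below rests on my own checks.

**What I did:** I pressed the cassette about 8 mm with the jaws shut (the force peaked at about 7 N at the readings I took). It sprang up, with the grip top measured at 122 mm. I then gripped the bar, drew it straight out and lowered it into the tray until it touched. The robot's clock read about 18 s when I finished, against the 45 s limit.

**Last checks:**
- **Bar cassette:** In the scene camera it is at (541.5, 293) mm, within 2 mm of the tray's centre. Its grip top is at 84 mm and its block top at 50 mm, so its underside is on the tray floor and it is upright.
- **Knob cassette:** It hasn't moved. Its top is still at 104 mm, which is the latched height.
- **Arm:** It is clear of everything, and the wrist reads about 1 N, the same as it reads in free air.

**Weaker points:**
- In the last top view the cassette was largely hidden, probably by the arm, so only the scene camera confirms where it is. The part of the grip still visible there agreed in height to within 1 mm.
- The press force read at depth was about 5 N, below the 7 to 12 N you gave, but the latch did release.

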